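# Show the faulty induction driver board to the inspection camera

## Task

One driver board in the opened induction-hob module is faulty: the one with red tape on the grip bar along its top edge. Take it by that bar, keeping the fingers off its components, draw it up out of its guides and hold it still in the air in front of the inspection camera: upright, component side squarely facing the lens, the middle of the board on the lens axis and its face 13 cm from the lens. Finish while still holding it there, with the other boards left in their guides and the camera and the screwdriver left as they are.

Things in the scene. Friction and masses are not known exactly. Their poses are not given: they have to be found in the camera images.
- faulty_board: Faulty board: green, on edge in one of the module's four slots, 120 mm wide (x), 3 thick (y), 95 high, with a grey grip bar on top: 100 long (x), 12 thick (y), 92 to 114 mm above the origin, both ends wrapped in red tape (others: none). Origin: middle of bottom edge; z up; +y is the component side. Side edges stand 75 mm deep in guides, 1 mm play per face, no latch; 0.17 to 0.3 kg, slides freely.
- faulty_board_components: The components fixed on the +y face of the faulty board (heat sink, two capacitors, relay): same origin and axes as the board; they fill x -40 to 47 mm and z 15 to 66 mm and stand up to 26 mm off the board. The 26 mm of bare board between them and the bar, and the bar itself, may be touched.
- grip_bar (a point): Centre of the faulty board's grip bar, 103 mm above the board's origin; axes as the board's (fingers close along y).
- board_face (a point): Middle of the faulty board's component face: on the bare board surface, 1.5 mm to +y of its mid-plane and 50 mm above its bottom edge; axes as the board's.
- good_board_a: A good board, same shape as the faulty one but without tape; same origin and axes. It stays in its slot.
- good_board_b: Another good board, as good_board_a.
- good_board_c: Another good board, as good_board_a.
- module: Opened electronics module, fixed: aluminium chassis 140 (x) by 246 mm (y), open above; white guides for boards at y -84, -28, 28, 84 mm, one board in each, component sides to the module's +y. Board bottoms 8 mm above the counter; side walls and guides reach 84 mm; end plates 60 mm; black fan 80 mm square on the -y end, to y -150 mm. Origin: centre of underside; z up.
- camera_stand: Inspection camera's stand, fixed: dark foot 130 (x) by 110 (y) by 12 mm; column 16 mm thick, 326 mm high, 42 mm to +x of the origin (underside of the foot). Carries a white camera head (62 x 52 x 52 mm, ring light 62 mm across, black lens) clamped by friction at a height that varies. The camera looks level along the stand's -x.
- lens (a point): Centre of the front glass of the camera's lens, 60 mm to -x of the stand's origin, 190 to 230 mm above the counter. Axes as the stand's: the camera looks along -x, level; z up.
- focus (a point): The point on the lens axis 130 mm in front of the lens (to -x), where the middle of the board's component face belongs. Axes as the lens's, so +x points from here to the lens.
- screwdriver: A loose screwdriver with a green handle, 190 mm long, lying on the counter along its x. It stays where it lies.
Not all that is in view belongs to the job. Leave any orange or turquoise look-alike of the faulty_board alone.

How it is judged:
By the outcome, as a careful person would: the job done as asked, in the order asked, and still so for the second after the job is handed in, while the arm keeps its last pose, push and grip.
It also fails if it takes over 38 s, if anything falls off the work surface, if the arm or the gripper's body presses on something with over 40 N, if the wrist force passes 120 N, or if a joint passes its speed limit or range.

## Robot

A 6-joint arm with a two-finger parallel gripper is mounted at the origin on the work surface. World frame = base frame: x ahead of the robot, y to its left, z up, the work surface at z = 0. Lengths are in mm, angles in rad, forces in N, time in s.
With the tool pointing down it reaches from about 325 to 750 mm from the base axis. Payload 7.6 kg.
Tool frame: the origin (TCP) lies midway between the tips of the shut fingers; the grasp point (between the pads) lies 19 mm behind it (arm.grip_depth is the z of the grasp point in the tool frame, in mm); z points along the fingers, y is the line along which they close (so a half turn about z gives the same grasp; the last joint's range is limited). The gripper opens to 85 mm and grips with 20 to 120 N. Pads are 22 mm wide; open, the fingers measure 114 mm over their backs; the gripper's body (76 mm by 85 mm) begins 54 mm behind the grasp point. The pads swing forward as they close: fully open they stand 13 mm farther back than shut.
Start: joints at [1.202, 0.052, 1.401, -0, 1.689, -0.07], TCP at [154.529, 501.763, 231.323] pointing down, gripper open.
Joint ranges: [-2.9, 2.9], [-0.91, 2.17], [0.12, 2.37], [-1.06, 4.2], [0.26, 2.73], [-2.93, 2.93]. Speed limits (rad/s): [2.57, 2.57, 3.01, 3.14, 3.14, 3.14].

## Interface

Orientations are given as a unit quaternion [x, y, z, w].
In Python, from station import arm, eyes gives the robot as it stands.
- The arm moves only by the shell command python3 -m handwheel 'ROWS' [FORCE]. ROWS is JSON, a list of rows, each a list of 7 numbers: the shift along the tool's x, y, z scaled (see below), then the turn, a rotation vector about the tool's x, y, z scaled (see below), then the opening, from -1 (shut) to 1 (fully open). In form: [[x, y, z, wx, wy, wz, jaw], ...]. A call has 1 to 20 rows; each row shifts and turns the commanded pose from where the row before left it, along the tool's axes as they then stand; what a row does not reach is not made up. The controller multiplies each number of a shift by 0.02 m and each number of a turn by pi/2 rad. A row lasts 1/10 s, in which the tool goes at most 50 mm and 8.59 degrees, less where a joint would pass 70% of its speed; a pose out of reach is approached as far as the arm can. A call with a number of a shift or a turn outside -1 to 1 is refused whole. A call with a gripper value outside its range is refused whole. The fingers move at their own pace and stop on an object; FORCE is the grip in N (left out, the last holds). Time passes only in rows, so rows that do not move let the fingers close. It gives the time, the measured TCP pose, the force, the opening and the grip force at its end, in the units of the state.
- arm.observe(): the state, without advancing time (a new reading comes with each control period).
- eyes.get_image(name): name is "scene" or "top" or "wrist"; returns a dict with "pixels" (420x560x3 uint8, red, green, blue), "vertical_fov" (degrees; the focal length in pixels is half the picture's height over the tangent of half this angle, whatever the lens; pixels are square), "cx", "cy" (the principal point, pixels), "extrinsics" (4x4, takes a point from camera to world coordinates). Camera axes: x right, y down, z forward; pixel columns grow to the right and rows downward; lengths in mm; the calibration is good to about 2 mm. A picture is of the moment at which its call begins. There is no depth.
- arm.job_done(): hands the job in; it is judged then, once.
The state is a dict: "time_s": time; "qpos": joint angles; "joint_velocities": joint speeds; "joint_torque": joint torques, N m; "ee_pos": TCP position; "orientation": TCP orientation; "contact_force": force on the tool from outside, world axes, zero at the start; "torque": the same for the moment, N m; "gripper_width": opening from 0.0 (shut) to 1.0 (fully open); "finger_force": force on a finger pad.
Only numpy, scipy, OpenCV 4.12 (cv2) and the standard library are available. Lean on these libraries where they do the work, as an engineer would, in place of code of your own. Each camera call takes 0.05 s, during which the arm holds its last target. There are 200 camera calls.

## Working session

There is one attempt and no reset: what is moved stays moved. The work goes in short steps, Python scripts to look and compute and a shell command to move; the robot and the scene stay as the last step left them, time stands still between calls to the robot, and variables do not carry over. Pictures are saved under pics/ and viewed, at most 10 in all, crops included, and the job is handed in when it is done.

```bash
ls; mkdir -p pics
python3 - <<'E'
from station import arm, eyes
import cv2
for n in ("scene","top"):
    d=eyes.get_image(n); cv2.imwrite(f"pics/{n}0.png",d["pixels"][:,:,::-1]); print(n,d["vertical_fov"],d["cx"],d["cy"],d["extrinsics"].round(3).tolist() if hasattr(d["extrinsics"],'round') else d["extrinsics"])
print(arm.observe(), arm.grip_depth)
E
```

```text
pics
scene 47.56746732684998 279.4372756090794 210.50003990322574 [[-0.024, 0.824, -0.566, 1226.135], [1.0, 0.019, -0.014, -64.297], [-0.001, -0.566, -0.825, 1134.226], [0.0, 0.0, 0.0, 1.0]]
top 53.695695308095594 285.68199803203237 207.0044737254903 [[-0.106, -0.973, 0.203, 324.828], [-0.994, 0.104, -0.022, -67.477], [0.001, -0.204, -0.979, 1142.145], [0.0, 0.0, 0.0, 1.0]]
{'time_s': 0.1, 'qpos': array([ 1.20171760e+00,  5.27934890e-02,  1.40160021e+00, -4.02030289e-05,
        1.68860428e+00, -7.02913705e-02]), 'joint_velocities': array([-0.00047644, -0.00078641, -0.0019614 ,  0.00250654,  0.00404254,
       -0.00012219]), 'joint_torque': array([ 1.19003260e-03, -3.82581103e+01, -3.60986102e+01, -8.18723606e-05,
        4.80297371e-03,  2.51886081e-05]), 'ee_pos': array([154.4293338 , 501.49882692, 230.55793785]), 'orientation': array([ 1.48840877e-01,  9.88860910e-01, -6.90122191e-04, -1.33641054e-04]), 'contact_force': array([-0.02231294, -0.63895457, -0.39222544]), 'torque': array([-0.02850503, -0.01835522,  0.01497126]), 'finger_force': 0.0, 'gripper_width': 0.9984808597869334} -18.700000000000003
```

View pics/scene0.png

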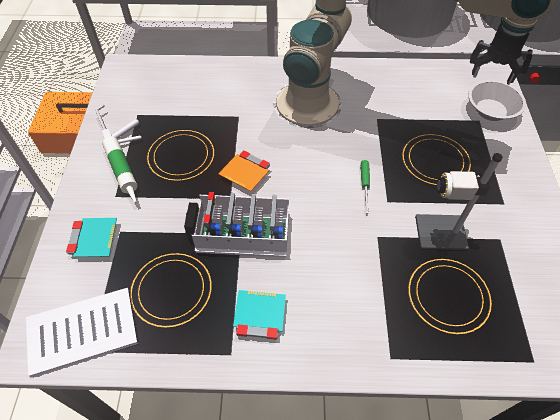

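View pics/top0.png

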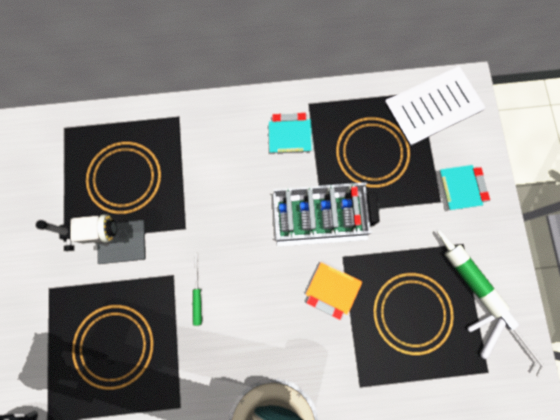

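Scene view: candidates with red tape are the green board in the module at scene (208,200) / top (356,205), and the orange (245,168) and turquoise (92,238), (260,312) look-alikes. Only the one in the module is green and in a slot (next to the fan). I'll confirm this with an enlarged crop that also takes in the camera head.

Run:
```python
import cv2, numpy as np
s=cv2.imread("pics/scene0.png");t=cv2.imread("pics/top0.png")
r=lambda im,x,y,w,h:cv2.resize(im[y:y+h,x:x+w],(390,290),interpolation=cv2.INTER_CUBIC)
cv2.imwrite("pics/crop1.png",np.vstack([np.hstack([r(s,180,180,120,89),r(t,265,170,120,89)]),np.hstack([r(s,405,145,120,89),r(t,30,195,120,89)])]))
for n,im in(("scene",s),("top",t)):
    h=cv2.cvtColor(im,cv2.COLOR_BGR2HSV)
    m=((h[...,0]<6)|(h[...,0]>174))&(h[...,1]>150)&(h[...,2]>80)
    k,l,st,c=cv2.connectedComponentsWithStats(m.astype(np.uint8))
    for i in range(1,k):
        if st[i,4]>8: print(n,st[i].tolist(),c[i].round(1))
```

```text
scene [530, 72, 10, 11, 76] [534.2  77.4]
scene [240, 151, 10, 7, 44] [244.1 154. ]
scene [259, 160, 10, 9, 47] [263.7 163.5]
scene [208, 192, 6, 8, 41] [210.5 195.2]
scene [204, 214, 6, 9, 42] [206.6 218.1]
scene [72, 221, 10, 8, 64] [ 76.6 224.3]
scene [66, 244, 11, 8, 70] [ 70.9 247.5]
scene [237, 325, 11, 10, 97] [241.9 329.4]
scene [267, 328, 11, 10, 91] [271.8 332.4]
top [298, 113, 8, 7, 49] [301.4 116.1]
top [273, 114, 7, 7, 43] [276.1 117.4]
top [474, 168, 9, 8, 53] [477.8 171.1]
top [351, 187, 6, 10, 49] [353.5 191.4]
top [481, 192, 8, 9, 56] [484.5 195.9]
top [354, 215, 7, 10, 58] [357.1 219.3]
top [308, 297, 10, 9, 58] [312.2 300.9]
top [333, 309, 10, 10, 56] [337.4 313.4]
```

View pics/crop1.png

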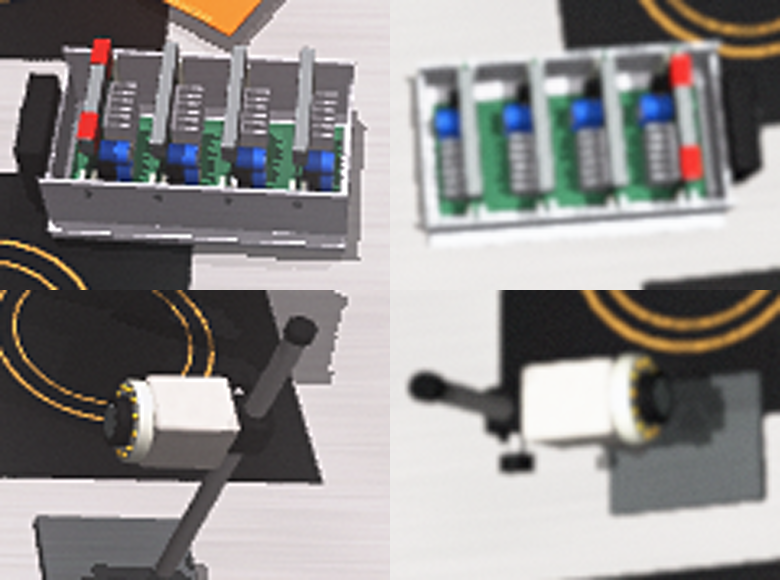

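The crop confirms it: the green board beside the fan (scene tape at (210,195),(207,218); top (353,191),(357,219)) is the only taped one in a slot. The lens is at about scene (441,186), top (111,229), looking toward the fan side (world −y).

```bash
cat > h.py <<'E'
import numpy as np
from station import arm, eyes
from scipy.spatial.transform import Rotation as R
def cam(n):
    d=eyes.get_image(n); d["f"]=d["pixels"].shape[0]/2/np.tan(np.radians(d["vertical_fov"]/2)); d["extrinsics"]=np.array(d["extrinsics"]); return d
def ray(d,uv):
    E=d["extrinsics"]; v=np.array([(uv[0]-d["cx"])/d["f"],(uv[1]-d["cy"])/d["f"],1]); v=E[:3,:3]@v; return E[:3,3],v/np.linalg.norm(v)
def plane(d,uv,z):
    o,v=ray(d,uv); return o+v*(z-o[2])/v[2]
def tri(*prs):
    A=0;b=0;rs=[ray(d,u) for d,u in prs]
    for o,v in rs:
        P=np.eye(3)-np.outer(v,v); A=A+P; b=b+P@o
    p=np.linalg.solve(A,b); return p.round(1),[round(float(np.linalg.norm(np.cross(v,p-o))),1) for o,v in rs]
E
python3 - <<'E'
from h import *
s=cam("scene");t=cam("top");w=cam("wrist")
print("tape back",tri((s,(210.5,195.2)),(t,(357.1,219.3))),"front",tri((s,(206.6,218.1)),(t,(353.5,191.4))))
print("lens",tri((s,(441.3,186.4)),(t,(111.5,228.8))))
# foot corners top view & driver
print("foot",[plane(t,u,12).round(0) for u in((97.6,235),(98,262),(145,258),(143.5,221))])
o=arm.observe();M=R.from_quat(o["orientation"]).as_matrix();E=w["extrinsics"]
print("wrist in tool",(M.T@(E[:3,3]-o["ee_pos"])).round(0),(M.T@E[:3,:3]).round(2).tolist(),w["vertical_fov"])
print("tool axes",M.round(3).tolist())
E
```

```text
tape back (array([ 486.2, -264.8,  120.8]), [0.0, 0.0]) front (array([ 558.5, -266.6,  120.2]), [0.6, 0.6])
lens (array([510.3, 311.9, 207.8]), [1.1, 1.1])
foot [array([536., 428.,  12.]), array([462., 428.,  12.]), array([459., 301.,  12.]), array([561., 302.,  12.])]
wrist in tool [  83.    0. -143.] [[0.0, -0.95, -0.33], [1.0, 0.0, -0.0], [0.0, -0.33, 0.95]] 62.22271104912297
tool axes [[-0.956, 0.294, -0.0], [0.294, 0.956, -0.001], [0.0, -0.001, -1.0]]
```

```bash
python3 -m handwheel '[[0,0,0,0,0,-0.087,1],[0,0,0,0,0,-0.086,1],[-0.97,-0.87,-0.25,0,0,0,1],[-0.97,-0.87,-0.25,0,0,0,1],[-0.97,-0.87,-0.25,0,0,0,1],[-0.97,-0.87,-0.25,0,0,0,1],[-0.97,-0.87,-0.25,0,0,0,1],[-0.97,-0.87,-0.25,0,0,0,1],[-0.97,-0.87,-0.25,0,0,0,1],[-0.97,-0.87,-0.25,0,0,0,1],[-0.97,-0.87,-0.25,0,0,0,1],[-0.97,-0.87,-0.25,0,0,0,1],[-0.97,-0.87,-0.25,0,0,0,1],[-0.97,-0.87,-0.25,0,0,0,1],[-0.97,-0.87,-0.25,0,0,0,1],[-0.97,-0.87,-0.25,0,0,0,1],[0,0,0,0,0,0,1],[0,0,0,0,0,0,1]]'
python3 - <<'E'
from h import *; import cv2,pickle
w=cam("wrist"); cv2.imwrite("pics/w1.png",w["pixels"][:,:,::-1]); pickle.dump(w,open("w1.pkl","wb"))
print(R.from_quat(arm.observe()["orientation"]).as_matrix().round(4).tolist())
E
```

```text
time_s: 2.05
ee_pos: [419.4, 250.8, 301.1]
orientation: [0.014, 1.0, 0.0, -0.0]
contact_force: [0.5, -0.3, 0.2]
gripper_width: 0.997
finger_force: 0.0
[[-0.9996, 0.027, -0.0006], [0.027, 0.9996, 0.0001], [0.0006, 0.0001, -1.0]]
```

View pics/w1.png

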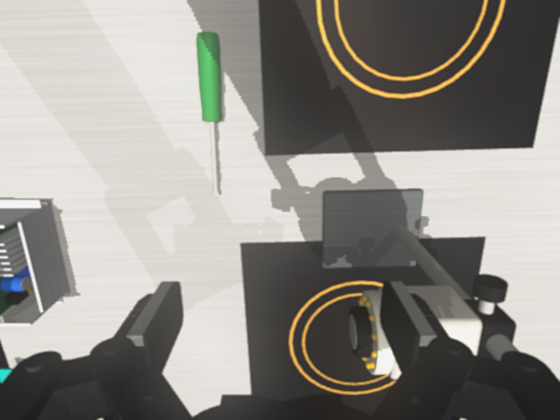

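The wrist view shows the lens front at about (355,330), the foot corners at (323,192), (422,189), (322,268), and the screwdriver at (213,110). I'll take a second view farther toward −y for triangulation.

```bash
python3 -m handwheel '[[0,-1,0,0,0,0,1],[0,-1,0,0,0,0,1],[0,-1,0,0,0,0,1],[0,-0.5,0,0,0,0,1],[0,0,0,0,0,0,0.2],[0,0,0,0,0,0,0.2]]'
python3 - <<'E'
from h import *; import cv2,pickle
w=cam("wrist"); cv2.imwrite("pics/w2.png",w["pixels"][:,:,::-1]); pickle.dump(w,open("w2.pkl","wb"))
a=pickle.load(open("w1.pkl","rb"))["pixels"][:,:,::-1][180:400,290:540]; b=w["pixels"][:,:,::-1][180:400,310:560]
cv2.imwrite("pics/crop2.png",cv2.resize(np.hstack([a,b]),None,fx=1.6,fy=1.6,interpolation=cv2.INTER_CUBIC))
E
```

```text
time_s: 2.7
ee_pos: [417.3, 181.6, 301.3]
orientation: [0.013, 1.0, 0.0, 0.0]
contact_force: [0.4, 0.8, 0.8]
gripper_width: 0.692
finger_force: 0.0
```

View pics/crop2.png

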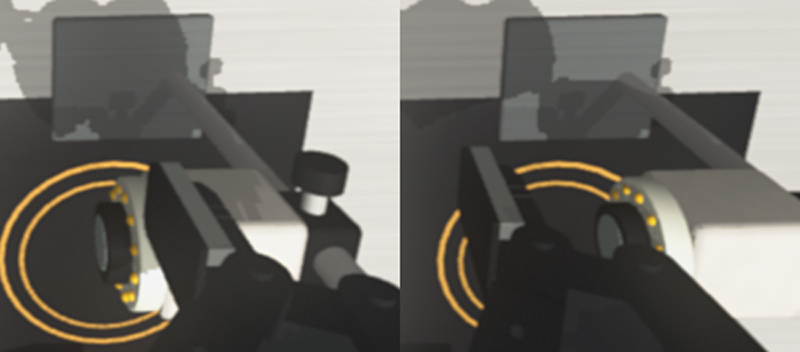

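Run:
```python
from h import *; import pickle
a,b=[pickle.load(open(f"w{i}.pkl","rb")) for i in(1,2)]
print("lens",tri((a,(353.1,332.5)),(b,(441.3,324.4))))
for d,c in((a,[(322.5,194.4),(422.5,190),(323,266)]),(b,[(376.9,192.5),(475.6,188.8),(373,267)])):
    p=[plane(d,u,12)[:2] for u in c]; e=p[1]-p[0]; g=p[2]-p[0]
    print(np.round(p,1).tolist(),"yaw of long edge from +y",np.degrees(np.arctan2(-e[0],e[1])).round(2),"short from +x",np.degrees(np.arctan2(g[1],g[0])).round(2),np.linalg.norm(e).round(1),np.linalg.norm(g).round(1))
    print("head edge yaw",)
p,q=[plane(b,u,234) for u in((491.3,287.5),(540,285))];e=q-p;print(np.degrees(np.arctan2(-e[0],e[1])))
```

```text
lens (array([508.7, 303.3, 220.6]), [3.0, 3.0])
[[461.6, 303.2], [459.1, 431.6], [564.8, 305.1]] yaw of long edge from +y 1.08 short from +x 1.06 128.4 103.2
head edge yaw
[[458.9, 304.2], [457.1, 430.7], [566.3, 305.7]] yaw of long edge from +y 0.78 short from +x 0.78 126.5 107.4
head edge yaw
1.931975965000722
```

```bash
python3 -m handwheel '[[-0.3,-0.85,0,0,0,0,0],[-0.3,-0.85,0,0,0,0,0],[-0.3,-0.85,0,0,0,0,0],[0,0,0,0,0,0,0],[0,0,0,0,0,0,0]]'
python3 - <<'E'
from h import *; import cv2,pickle
w=cam("wrist"); pickle.dump(w,open("w3.pkl","wb"))
b=w["pixels"][:,:,::-1][170:350,360:560]
s=cam("scene");t=cam("top")
r=lambda d,x,y,w,h:cv2.resize(d["pixels"][y:y+h,x:x+w,::-1],(400,300),interpolation=cv2.INTER_CUBIC)
cv2.imwrite("pics/crop3.png",np.hstack([cv2.resize(b,(400,360),interpolation=cv2.INTER_CUBIC),np.vstack([r(s,430,160,60,45),r(t,70,207,60,45)])[:360] if 0 else cv2.resize(np.vstack([r(s,430,160,60,45),r(t,70,207,60,45)]),(400,600))[:600]]) if 0 else np.vstack([np.hstack([r(s,430,160,60,45),r(t,70,207,60,45)]),np.hstack([r(w,360,170,200,150),np.zeros((300,400,3),np.uint8)])]))
E
```

```text
time_s: 3.25
ee_pos: [434.1, 130.1, 301.2]
orientation: [0.013, 1.0, 0.0, -0.0]
contact_force: [0.0, -0.5, -0.3]
gripper_width: 0.504
finger_force: 0.0
```

View pics/crop3.png

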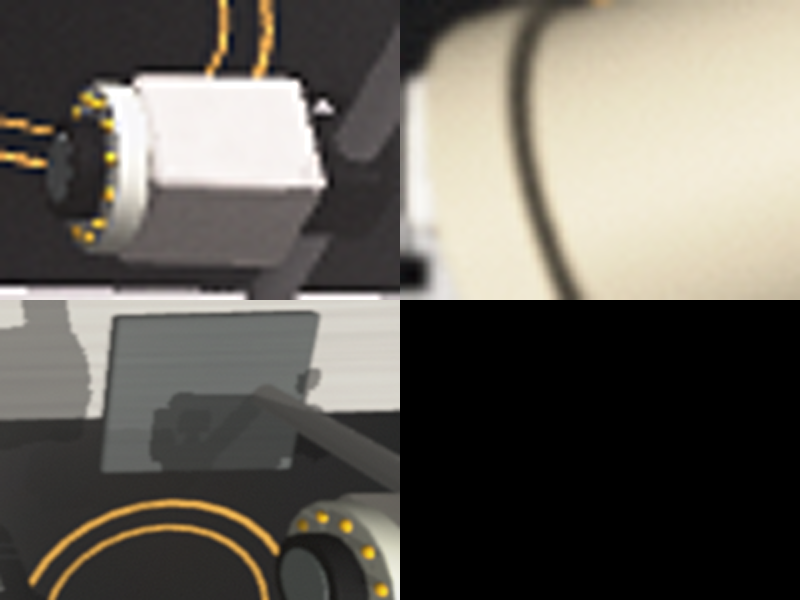

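Run:
```python
from h import *; import pickle
a,b,c=[pickle.load(open(f"w{i}.pkl","rb")) for i in(1,2,3)]; s=cam("scene");t=cam("top")
A=(a,(353.1,332.5));B=(b,(441.3,324.4));C=(c,(511.5,306.5));S=(s,(439.3,185.5));
print(tri(A,B),tri(B,C),tri(A,C),tri(A,B,C),tri(A,B,C,S))
p=[plane(c,u,12)[:2].round(1) for u in((416.5,178.5),(519.5,176),(411,255.5),(505,254))];print(p)
```

```text
(array([508.7, 303.3, 220.6]), [3.0, 3.0]) (array([511.7, 306.6, 212.7]), [0.6, 0.6]) (array([510.8, 303.6, 219.2]), [2.3, 2.3]) (array([509.9, 303.8, 218.3]), [3.6, 2.5, 1.1]) (array([512.4, 305.6, 214.9]), [3.7, 2.5, 1.3, 0.4])
[array([458.3, 301.8]), array([458.5, 432.1]), array([566.6, 305.1]), array([567.6, 433.7])]
```

```bash
python3 -m handwheel '[[-0.25,-0.98,0,0,0,0,0],[-0.25,-0.98,0,0,0,0,0],[-0.25,-0.98,0,0,0,0,0],[-0.25,-0.98,0,0,0,0,0],[-0.25,-0.98,0,0,0,0,0],[-0.25,-0.98,0,0,0,0,0],[-0.25,-0.98,0,0,0,0,0],[-0.25,-0.98,0,0,0,0,0],[-0.25,-0.98,0,0,0,0,0],[-0.25,-0.98,0,0,0,0,0],[-0.25,-0.98,0,0,0,0,0],[-0.25,-0.98,0,0,0,0,0],[-0.25,-0.98,0,0,0,0,0],[-0.25,-0.98,0,0,0,0,0],[-0.25,-0.98,0,0,0,0,0],[-0.25,-0.98,0,0,0,0,0],[-0.25,-0.98,0,0,0,0,0],[-0.25,-0.98,0,0,0,0,0],[-0.25,-0.98,0,0,0,0,0],[-0.25,-0.98,0,0,0,0,0]]'
python3 -m handwheel '[[0,0,0.7,0,0,0,0],[0,0,0.7,0,0,0,0],[0,0,0.7,0,0,0,0],[0,0,0.7,0,0,0,0],[0,0,0,0,0,0,0],[0,0,0,0,0,0,0]]'
python3 - <<'E'
from h import *; import cv2,pickle
w=cam("wrist"); cv2.imwrite("pics/w4.png",w["pixels"][:,:,::-1]); pickle.dump(w,open("w4.pkl","wb"))
im=cv2.cvtColor(w["pixels"],cv2.COLOR_RGB2HSV)
m=((im[...,0]<6)|(im[...,0]>174))&(im[...,1]>150)&(im[...,2]>80)
k,l,st,c=cv2.connectedComponentsWithStats(m.astype(np.uint8))
for i in range(1,k):
    if st[i,4]>8: print(st[i].tolist(),c[i].round(1),plane(w,c[i],122).round(1),plane(w,(st[i,0],c[i][1]),122).round(1),plane(w,(st[i,0]+st[i,2],c[i][1]),122).round(1))
E
```

```text
time_s: 5.5
ee_pos: [523.9, -265.5, 301.1]
orientation: [0.013, 1.0, 0.0, -0.0]
contact_force: [-0.2, 0.3, -0.4]
gripper_width: 0.499
finger_force: 0.0
time_s: 6.1
ee_pos: [523.5, -264.7, 245.2]
orientation: [0.013, 1.0, 0.0, -0.0]
contact_force: [-2.0, 0.4, -0.4]
gripper_width: 0.503
finger_force: 0.0
[272, 145, 17, 30, 504] [280.  159.6] [ 488.9 -264.5  122. ] [ 488.8 -270.7  122. ] [ 489.1 -257.6  122. ]
[273, 234, 14, 25, 330] [279.5 245.6] [ 561.2 -266.9  122. ] [ 561.1 -272.3  122. ] [ 561.4 -260.6  122. ]
```

View pics/w4.png

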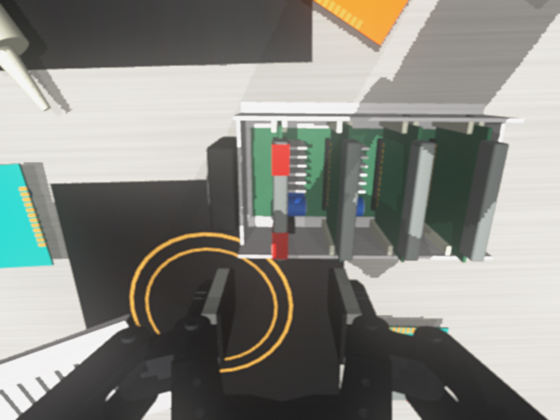

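The wrist view shows the taped bar midway between the fingers (tapes at (280,160),(280,246); fingers centred at x≈280), and the yaw matches. I'll go down and grip.

```bash
python3 -m handwheel '[[-0.05,-0.05,0.8,0,0,0,0],[0,0,0.8,0,0,0,0],[0,0,0.8,0,0,0,0],[0,0,0.8,0,0,0,0],[0,0,0.8,0,0,0,0],[0,0,0.8,0,0,0,0],[0,0,0.8,0,0,0,0],[0,0,0.8,0,0,0,0],[0,0,0.8,0,0,0,0],[0,0,0.3,0,0,0,0],[0,0,0.15,0,0,0,0],[0,0,0,0,0,0,0],[0,0,0,0,0,0,0]]' 60
python3 -m handwheel '[[0,0,0,0,0,0,-0.4],[0,0,0,0,0,0,-0.6],[0,0,0,0,0,0,-0.7],[0,0,0,0,0,0,-0.8],[0,0,0,0,0,0,-0.9],[0,0,0,0,0,0,-1],[0,0,0,0,0,0,-1],[0,0,0,0,0,0,-1],[0,0,0,0,0,0,-1]]' 60
```

```text
time_s: 7.45
ee_pos: [525.0, -266.4, 93.4]
orientation: [0.014, 1.0, -0.0, 0.001]
contact_force: [1.2, 1.2, -0.1]
gripper_width: 0.499
finger_force: 0.0
time_s: 8.35
ee_pos: [524.7, -266.3, 92.7]
orientation: [0.014, 1.0, -0.0, 0.0]
contact_force: [0.9, -1.1, 4.6]
gripper_width: 0.129
finger_force: 59.5
```

```bash
python3 -m handwheel '[[0,0,-0.2,0,0,0,-1],[0,0,-0.4,0,0,0,-1],[0,0,-0.4,0,0,0,-1],[0,0,-0.5,0,0,0,-1],[0,0,-0.5,0,0,0,-1],[0,0,-0.5,0,0,0,-1],[0,0,-0.5,0,0,0,-1],[0,0,-0.5,0,0,0,-1],[0,0,-0.5,0,0,0,-1],[0,0,-0.5,0,0,0,-1],[0,0,-0.5,0,0,0,-1],[0,0,-0.6,0,0,0,-1],[0,0,-0.6,0,0,0,-1],[0,0,-0.6,0,0,0,-1],[0,0,-0.6,0,0,0,-1],[0,0,-0.4,0,0,0,-1],[0,0,0,0,0,0,-1]]'
python3 - <<'E'
from h import *; import cv2
s=cam("scene");t=cam("top")
r=lambda d,x,y,w,h:cv2.resize(d["pixels"][y:y+h,x:x+w,::-1],(400,300),interpolation=cv2.INTER_CUBIC)
cv2.imwrite("pics/lift.png",np.hstack([r(s,160,140,160,120),r(t,250,150,160,120)]))
E
```

```text
time_s: 10.05
ee_pos: [524.9, -266.4, 250.0]
orientation: [0.014, 1.0, -0.001, 0.001]
contact_force: [-0.5, 0.2, -2.6]
gripper_width: 0.131
finger_force: 58.7
```

View pics/lift.png

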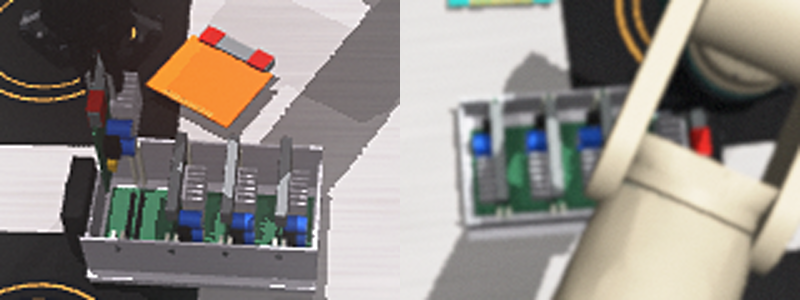

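The board is out and hanging upright; the other three stay in their guides. Next I carry it to the focus.

```bash
python3 -m handwheel '[[0.02,0.4,0,0,0,0,-1],[0.05,0.8,0,0,0,0,-1],[0.05,1,0,0,0,0,-1],[0.05,1,0,0,0,0,-1],[0.05,1,0,0,0,0,-1],[0.05,1,0,0,0,0,-1],[0.05,1,0,0,0,0,-1],[0.05,1,0,0,0,0,-1],[0.05,1,0,0,0,0,-1],[0.05,1,0,0,0,0,-1],[0.05,1,0,0,0,0,-1],[0.05,1,0,0,0,0,-1],[0.05,1,0,0,0,0,-1],[0.05,1,0,0,0,0,-1],[0.05,1,0,0,0,0,-1],[0.05,1,0,0,0,0,-1],[0.05,1,0,0,0,0,-1],[0.05,1,0,0,0,0,-1],[0.05,1,0,0,0,0,-1],[0.05,1,0,0,0,0,-1]]' 80
python3 -m handwheel '[[0.05,1,0,0,0,0,-1],[0.05,0.8,0,0,0,0,-1],[0.05,0.6,0,0,0,0,-1],[0.03,0.3,0,0,0,0,-1],[0,0.18,0,0,0,0,-1],[0,0,0,0,0,-0.014,-1],[0,0,0,0,0,-0.014,-1],[0,0,0,0,0,0,-1],[0,0,0,0,0,0,-1],[0,0,0,0,0,0,-1]]' 80
python3 - <<'E'
from h import *; import cv2,pickle
o=arm.observe();M=R.from_quat(o["orientation"]).as_matrix();print(M.round(4).tolist())
s=cam("scene");t=cam("top");w=cam("wrist");pickle.dump((s,t,w),open("f.pkl","wb"))
r=lambda d,x,y,w,h:cv2.resize(d["pixels"][y:y+h,x:x+w,::-1],(400,300),interpolation=cv2.INTER_CUBIC)
cv2.imwrite("pics/fin.png",np.vstack([np.hstack([r(s,350,140,140,105),r(t,70,160,160,120)]),np.hstack([r(w,240,90,320,240),r(w,0,0,560,420)])]))
E
```

```text
time_s: 12.15
ee_pos: [514.5, 120.1, 248.0]
orientation: [0.013, 1.0, 0.0, -0.0]
contact_force: [-0.1, -0.9, -2.0]
gripper_width: 0.123
finger_force: 82.4
time_s: 13.15
ee_pos: [513.5, 175.7, 248.3]
orientation: [-0.008, 1.0, 0.0, 0.0]
contact_force: [-0.3, -1.0, -3.3]
gripper_width: 0.126
finger_force: 82.4
[[-0.9999, -0.0163, 0.0001], [-0.0163, 0.9999, 0.0001], [-0.0001, 0.0001, -1.0]]
```

View pics/fin.png

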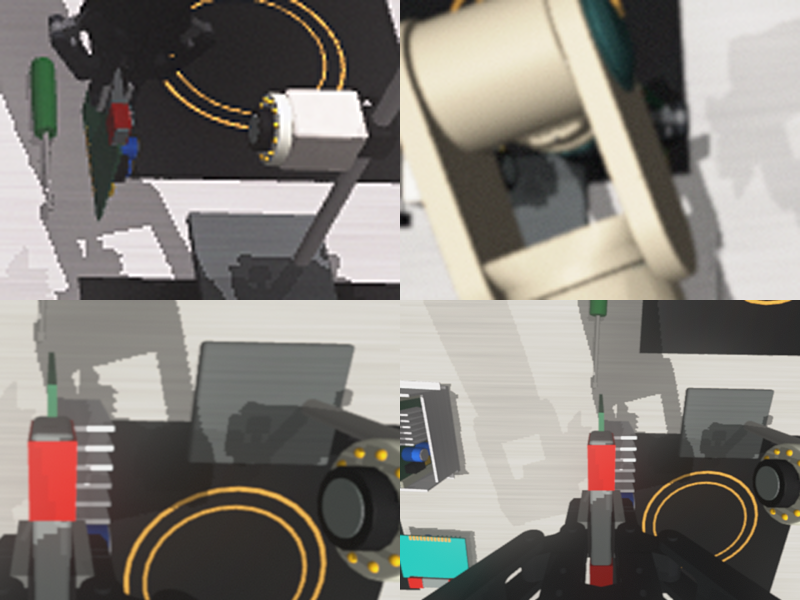

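The wrist view now shows the lens clearly at full-frame (516,252), with the taped bar centred between the pads at about (290,290). The scene view shows the board upright, its components toward the lens.

Run:
```python
from h import *; import pickle
s,t,w=pickle.load(open("f.pkl","rb"))
a,b,c=[pickle.load(open(f"w{i}.pkl","rb")) for i in(1,2,3)]
B=(b,(441.3,324.4));C=(c,(511.5,306.5));S=(s,(440,186.2));D=(w,(516,252.4));A=(a,(353.1,332.5))
print(tri(D,S),tri(A,D),tri(B,D),tri(C,D),tri(B,C,D,S))
p=[plane(w,u,12)[:2].round(1) for u in((402.4,124.4),(523.2,126.8),(392,219.6))];print(p)
o,v=ray(s,(384.3,217)); print("corner at y=175:",o+v*(175-o[1])/v[1] , "at z=164", plane(s,(384.3,217),164))
im=w["pixels"].astype(int); m=(im[...,0]>150)&(im[...,1]<90)&(im[...,2]<90); m[:,:200]=0; m[:,340:]=0
for y0,y1 in((185,250),(255,420)):
    ys,xs=np.nonzero(m[y0:y1]); print(xs.min(),xs.max(),ys.min()+y0,ys.max()+y0); 
    for yy in (ys.min()+y0+3,ys.max()+y0-3):
        q=np.nonzero(m[yy])[0]; print(yy,q.min(),q.max(),plane(w,((q.min()+q.max()+1)/2,yy),278).round(1))
```

```text
(array([513.3, 308.2, 213. ]), [0.3, 0.3]) (array([510.4, 303.1, 221.6]), [1.2, 1.2]) (array([512.9, 308. , 211.8]), [1.3, 1.3]) (array([514.3, 309.7, 210.4]), [0.7, 0.7]) (array([512.9, 307.9, 212. ]), [1.4, 0.3, 1.2, 0.4])
[array([459.8, 303.6]), array([460. , 432.3]), array([567.3, 305.6])]
corner at y=175: [576.00857275 175.         167.2944812 ] at z=164 [573.79349178 175.81532077 164.        ]
263 301 203 249
206 264 300 [467.2 175.5 278. ]
246 264 300 [482.2 175.8 278. ]
264 300 255 266
258 264 300 [486.9 175.9 278. ]
263 264 300 [488.9 175.9 278. ]
```

```bash
python3 -m handwheel '[[-0.03,0.03,0.05,0,0,0,-1],[0,0,0,0,0,0,-1],[0,0,0,0,0,0,-1],[0,0,0,0,0,0,-1],[0,0,0,0,0,0,-1],[0,0,0,0,0,0,-1]]' 80 && python3 -c "
from station import arm
print(arm.observe()['joint_velocities'].round(3)); print(arm.job_done())"
```

```text
time_s: 13.9
ee_pos: [514.0, 176.6, 247.3]
orientation: [-0.008, 1.0, 0.0, 0.0]
contact_force: [-0.0, 0.4, -2.1]
gripper_width: 0.125
finger_force: 82.4
[ 0.002  0.001 -0.002  0.001 -0.     0.001]
the job is handed in; nothing more can be done
None
```

The red-taped board is out of its guides and held still and upright by its grip bar. Its component face squarely faces the lens, 13 cm away and centred to within about 2 mm by my measurements. The other boards, the camera and the screwdriver were left as they were. The job was handed in at 13.9 s, but no verdict came back.

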